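Clamp a calibration gas cylinder against its regulator

TASK

The gas cylinder lies loose in its cradle. Turn the teal clamp knob fully anticlockwise to free the blue carriage, then slide the carriage forward so that it pushes the cylinder's neck against the sprung regulator seat until the seat's red band has disappeared into the regulator block, and turn the knob fully clockwise so that the carriage stays locked there when you let go. Press the cylinder home gently without ramming it, keep it lying in its trough, and leave everything else on the bench where it is.

Things in the scene. Friction and masses are not known exactly. Their poses are not given: they have to be found in the camera images.
- rig: fixed cradle bolted to the bench: aluminium plate 110 x 520 x 12 mm with steel rail, grey V trough and grey regulator block (gauge top 182 mm high; its own black side knob is not used). Origin at bench level under the rail's centre line, 140 mm from the plate's free end, 380 from the regulator end. y axis: along the rail from carriage to regulator, the pushing direction; x across; z up.
- carriage (a joint): position in m of the sliding carriage along the rail, 0 at the rear, growing towards the regulator, to 0.125; starts at 0 to 0.03. Blue block 84 mm wide, 127 long, top 70 mm above the bench, with a steel stop plate (70 mm wide, up to 92 mm high) on its front. Drag about 2 N when free, more with speed; clamped it stays put below about 20 N.
- stop_face (a point): centre of the front face of the carriage's steel stop plate, 66 mm above the bench, 85 mm ahead (rig y) of the clamp knob's axis. It meets the cylinder's flat base.
- clamp_knob (a joint): angle of the clamp knob in rad: 0 fully loosened (stop), 1.4 fully tightened (stop), growing clockwise seen from above. The clamp bites from about 0.6 on; it starts tight, 1.15 to 1.4. Turning takes 0.14 to 0.28 N m; it stays where it is left.
- knob_grip (a point): middle of the knob's grip, on its vertical turning axis, 103 mm above the bench, on top of the carriage: teal bar 66 mm long (this point's x axis), 16 wide, 85 to 117 mm above the bench, on a black hub. White line on the bar's -x end: points across the rail to the rig's -x side (green dot) when loose, towards the cylinder (red dot) when tight. No obstacle within 75 mm above the block's top.
- cylinder: white gas cylinder with teal band and brass neck, 60 mm diameter, 170 long, about 0.4 kg (0.28 to 0.52), lying loose in the trough, axis 66 mm above the bench. Origin on its axis halfway along; y axis points to the neck, whose flat end is at +85 mm; flat base at -85 mm. Pushed on its base it slides along the trough with 2 to 8 N of drag.
- seat (a joint): how far the regulator's sprung seat is pressed in, m: 0 out, 0.014 fully in (hard stop). The spring pushes back with 5 N at 0 and 15 N at 0.014, and drives everything back if the carriage is not clamped. A red band 8 mm wide on its stem, next to the regulator block, has just vanished into the block at 0.008.
- seat_face (a point): centre of the round black face (40 mm across) of the sprung seat, 66 mm above the bench, facing the cylinder's neck; unpressed it is 270 mm along the rig's y axis from the rig's origin.
- detector: bystander, leave alone: black handheld gas detector, 75 x 130 x 30 mm, lying flat; origin at the centre of its underside
- filter_a: bystander, leave alone: orange respirator filter, 80 mm across, 34 mm high; origin at the centre of its underside
- filter_b: bystander, leave alone: white respirator filter, 80 mm across, 34 mm high; origin at the centre of its underside
- wrench: bystander, leave alone: steel wrench 170 mm long, lying flat; origin on its long axis, at its underside
- wash: bystander, leave alone: capped bottle, 60 mm across, 150 mm tall, standing; origin at the centre of its underside
- fitting: bystander, leave alone: brass fitting 60 mm long, lying in the grey tray; origin at the centre of its underside
- spare: bystander, leave alone: spare white gas cylinder, 60 mm across, 170 mm tall, standing; origin at the centre of its underside
Mind the look-alikes: they are no part of the job. What is shaped like the cylinder but pink is not meant.

How it is judged:
By the outcome, as a careful person would: the job done as asked, in the order asked, and still so for the second after the job is handed in, with the robot touching nothing.
It also fails if it takes over 42 s, if anything falls off the work surface, if the arm or the gripper's body presses on something with over 40 N, if the wrist force passes 120 N, or if a joint passes its speed limit or range.

ROBOT

A 7-joint arm with a two-finger parallel gripper is mounted at the origin on the work surface. World frame = base frame: x ahead of the robot, y to its left, z up, the work surface at z = 0. Lengths are in m, angles in rad, forces in N, time in s.
With the tool pointing down it reaches from about 0.425 to 0.95 m from the base axis. Payload 4.7 kg.
Tool frame: the origin (TCP) lies on the centre line of the jaws, within the pads' length; the fingertips stand 17 mm ahead of it and the grasp point (between the pads) lies 2 mm behind it (finger_overhang is the z of the fingertips in the tool frame, in m); z points along the fingers, y is the direction in which the jaws open and shut (so a half turn about z gives the same grasp; the last joint's range is limited). The gripper opens to 85 mm and grips with 20 to 120 N. Pads are 22 mm wide; open, the fingers measure 114 mm over their backs; the gripper's body (76 mm by 85 mm) begins 54 mm behind the grasp point. The pads swing forward as they close: fully open they stand 13 mm farther back than shut.
Start: joints at [1.191, 0.469, -0.049, 1.532, 0.024, 1.141, -0.082], TCP at [0.232, -0.634, 0.209] pointing down, gripper open.
Joint ranges: [-2.59, 2.59], [-0.33, 1.99], [-1.39, 1.29], [0.1, 2.45], [-1.04, 4.18], [0.21, 1.99], [-2.66, 2.66]. Speed limits (rad/s): [2.57, 2.57, 3.14, 3.14, 3.14, 3.14, 3.14].

INTERFACE

Orientations are given as a unit quaternion [w, x, y, z].
In Python, from plant import read_state, read_camera, calibration, finish_job, finger_overhang gives the robot as it stands. The module is installed in compiled form; this text tells all that it offers.
- The arm moves only by the tool jog_arm, never from a script. Its argument "rows" is a list of rows, each an object with "xyz": the shift along the tool's x, y, z in mm, a list of three; "roll": the turn about the tool's z in degrees; "fingers": the opening, from 0 (shut) to 1 (fully open). A call has exactly 5 rows; each row is the pose to reach, as a shift and turn from the pose commanded when the call began, along the tool's axes at that moment; what a row does not reach only later rows make up. A row lasts 1/8 s, in which the tool goes at most 62.5 mm and 10.7 degrees, less where a joint would pass 70% of its speed; a pose out of reach is approached as far as the arm can. A call with a gripper value outside its range is refused whole. The fingers move at their own pace and stop on an object; "newtons" is the grip in N (left out, the last holds). Time passes only in rows, so rows that repeat a pose let the fingers close, or fill a call up. It gives the time, the measured TCP pose, the force and the opening at its end, in the units of the state.
- read_state(): the state, without advancing time (a new reading comes with each control period).
- read_camera(name): name is "side" or "top"; returns (picture, depth): 420x560x3 uint8, red, green, blue; 420x560 float32, m along the optical axis (not along the pixel's ray), 0 where there is no reading.
- calibration(name): a dict with "fx", "fy", "cx", "cy" (pixels), "k1" (the pictures are not rectified: a ray, as slopes to the right and down, at radius r is drawn at 1 + k1 r^2 times it, then the intrinsics apply), "origin" and "attitude" of the camera in the world. Camera axes: x right, y up, looking along -z (the intrinsics and any distortion apply to the point x, -y, -z); pixel columns grow to the right and rows downward; lengths in m; the calibration is good to about 2 mm. A picture is of the moment at which its call begins. calibration takes no time and is no camera call.
- finish_job(): hands the job in, once; it reports no verdict.
The state is a dict: "t": time; "joint_positions": joint angles; "joint_vel": joint speeds; "tau": joint torques, N m; "ee_pos": TCP position; "tool_rot": TCP orientation; "force": force on the tool from outside, world axes, zero at the start; "torque": the same for the moment, N m; "grip_width": finger opening in m.
Only numpy, scipy, OpenCV 4.12 (cv2) and the standard library are available. Lean on these libraries where they do the work, as an engineer would, in place of code of your own. Each camera call takes 0.05 s, during which the arm holds its last target. There are 200 camera calls.

## Working session

There is one attempt and no reset: what is moved stays moved. The work goes in short steps, Python scripts to look and compute and a tool call to move; the robot and the scene stay as the last step left them, time stands still between calls to the robot, and variables do not carry over. Pictures are saved under pics/ and viewed, on a budget of 10 in all, crops included, one or two more only if the job needs it, and the job is handed in when it is done.

Besides the shell and the picture viewer there is one more tool, called after "Request:" by a JSON object that holds its "name" and its "arguments". jog_arm: Moves the arm, as the interface text tells. Its arguments: {"type":"object","properties":{"rows":{"type":"array","items":{"type":"object","properties":{"xyz":{"type":"array","items":{"type":"number"}},"roll":{"type":"number"},"fingers":{"type":"number"}}}},"newtons":{"type":"number"}},"required":["rows"]}

```bash
mkdir -p pics; cat > h.py <<'E'
import numpy as np, cv2
from scipy.spatial.transform import Rotation as R
from plant import *
def att(c):
    a=np.array(c["attitude"],float)
    return R.from_quat([a[1],a[2],a[3],a[0]]).as_matrix() if a.size==4 else a.reshape(3,3)
def rays(c,uv):
    K=np.array([[c["fx"],0,c["cx"]],[0,c["fy"],c["cy"]],[0,0,1]])
    p=cv2.undistortPoints(np.array(uv,float).reshape(-1,1,2),K,np.array([c["k1"],0,0,0,0.]))[:,0]
    return np.c_[p[:,0],-p[:,1],-np.ones(len(p))]@att(c).T
def onplane(c,uv,z):
    d=rays(c,uv);o=np.array(c["origin"]);return o+d*((z-o[2])/d[:,2])[:,None]
def bydepth(c,uv,D):
    return np.array(c["origin"])+rays(c,uv)*np.array([D[int(v),int(u)] for u,v in uv])[:,None]
def snap(n,f):
    p,D=read_camera(n);cv2.imwrite(f"pics/{f}.png",p[:,:,::-1]);np.save(f"pics/{f}.npy",D);return p,D
E
python3 -c "
from h import *
for n in('top','side'): snap(n,n+'0');print(calibration(n))
s=read_state();print(s)
a=cv2.imread('pics/top0.png')
"
```

```text
{'fx': 471.60526105015566, 'fy': 471.60526105015566, 'cx': 281.2464557888743, 'cy': 217.48603188632273, 'k1': -0.13993006520145007, 'origin': array([0.25537195, 0.04538631, 1.73337619]), 'attitude': array([-0.70051763, -0.05265284,  0.05182217,  0.70980081])}
{'fx': 475.32532666482786, 'fy': 475.32532666482786, 'cx': 273.8465885786024, 'cy': 203.51681693338213, 'k1': -0.06733559033480625, 'origin': array([0.11878926, 1.026144  , 0.81199999]), 'attitude': array([-0.17477224, -0.08951457,  0.45701366,  0.86751387])}
{'t': 0.1, 'joint_positions': array([ 1.19113415,  0.46938799, -0.04860801,  1.53356115,  0.02410424,
        1.1409761 , -0.08233463]), 'joint_vel': array([-4.84155608e-04, -1.71890924e-03,  1.42318788e-03, -3.09910553e-03,
        4.35837441e-06,  6.14587268e-04, -3.43468262e-04]), 'tau': array([ 1.67557006e-03, -5.11511528e+01, -4.71477199e-02, -2.38390750e+01,
        1.07116567e-02,  4.33560926e-03,  2.67648500e-05]), 'ee_pos': array([ 0.2317688 , -0.6333755 ,  0.20775372]), 'tool_rot': array([-8.54588308e-04,  9.84659085e-01,  1.74487027e-01, -1.80433314e-04]), 'force': array([-0.69627413, -0.24398411,  0.75149173]), 'torque': array([0.02557816, 0.01016626, 0.01207047]), 'grip_width': 0.08563725670802866}
```

View pics/top0.png

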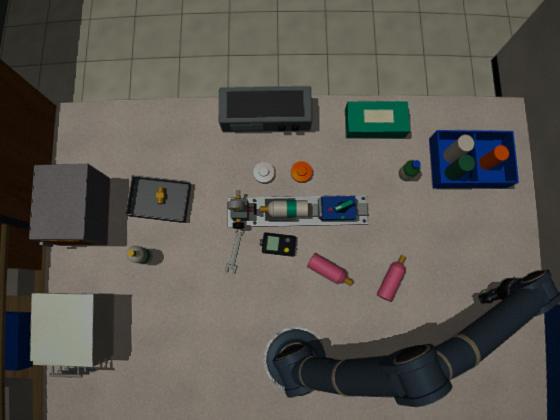

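View pics/side0.png

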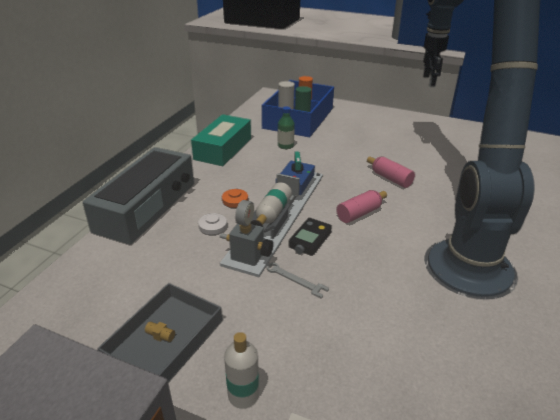

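The top view shows the rig: regulator at (238,207), white/teal cylinder at (290,208) with its neck to the left, and the blue carriage at (339,208) with the teal knob at (345,205). Things it could be confused with are the pink cylinders at (330,268) and (392,279), the standing spare at (138,255), the wash bottle at (411,170), and the box contents at (460,150) and (460,168). I choose the white cylinder lying in the trough, and the teal bar on the blue block. The side view agrees: knob at (297,160), regulator at (246,240).

```bash
cat >> h.py <<'E'
def teal(p):
    h=cv2.cvtColor(p,cv2.COLOR_RGB2HSV);return cv2.inRange(h,(75,90,40),(97,255,255))
def blob(m,lo,hi,i=0):
    k=np.zeros_like(m);k[lo[1]:hi[1],lo[0]:hi[0]]=m[lo[1]:hi[1],lo[0]:hi[0]]
    n,l,st,ce=cv2.connectedComponentsWithStats(k)
    j=1+np.argsort(-st[1:,4])[i];c=max(cv2.findContours((l==j).astype('uint8'),0,1)[0],key=cv2.contourArea)
    return ce[j],st[j,4],cv2.minAreaRect(c)
E
python3 - <<'E'
from h import *
a=cv2.imread('pics/top0.png')[:,:,::-1];D=np.load('pics/top0.npy');c=calibration('top')
m=teal(a)
k=blob(m,(320,190),(370,225));b=blob(m,(270,190),(312,225));print(k,b)
K=onplane(c,[k[0]],.117)[0];print('knob',K,'depthpt',bydepth(c,[k[0]],D))
bx=cv2.boxPoints(k[2]);print('bar corners',onplane(c,bx,.117))
print('band',onplane(c,[b[0]],.094))
h=cv2.cvtColor(np.ascontiguousarray(a),cv2.COLOR_RGB2HSV);bl=cv2.inRange(h,(100,130,40),(125,255,255))
q=blob(bl,(310,185),(375,230));print('blue',q,onplane(c,cv2.boxPoints(q[2]),.07))
cv2.imwrite('pics/crop0.png',cv2.resize(cv2.imread('pics/top0.png')[180:240,220:380],None,fx=5,fy=5,interpolation=cv2.INTER_CUBIC))
E
```

```text
(array([343.56470588, 204.71764706]), np.int32(85), ((343.0000305175781, 205.0), (4.472135543823242, 19.677398681640625), 63.43495178222656)) (array([291.03333333, 207.78666667]), np.int32(150), ((291.5, 208.0), (16.0, 9.0), 90.0))
knob [ 0.53829258 -0.17216751  0.117     ] depthpt [[ 0.53723539 -0.17135458  0.12303987]]
bar corners [[ 0.52926491 -0.13561372  0.117     ]
 [ 0.55969153 -0.19832271  0.117     ]
 [ 0.54540084 -0.20483312  0.117     ]
 [ 0.51507072 -0.14217063  0.117     ]]
band [[0.5337118  0.01076938 0.094     ]]
blue (array([337.38991597, 207.38151261]), np.int32(595), ((337.943359375, 207.24375915527344), (22.60114288330078, 34.56266403198242), 88.15238952636719)) [[ 0.57752476 -0.09562063  0.07      ]
 [ 0.58012819 -0.22052606  0.07      ]
 [ 0.4978433  -0.22009866  0.07      ]
 [ 0.49548107 -0.09611695  0.07      ]]
```

View pics/crop0.png

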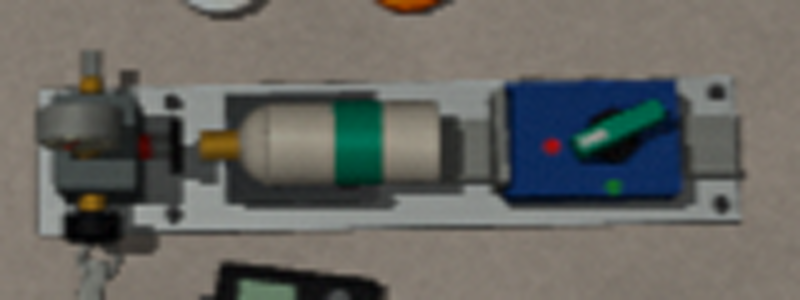

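The crop confirms the choice. The knob's white line at (590,140) points nearly at the red dot (550,147), so it is tight, and the green dot is at (613,187). The cylinder is white with a teal band and lies in the trough. The red band at (145,145) is visible. The knob is at about (0.537, -0.171), with the bar at a bearing of 115.6°, and the rig is yawed about 1.1°.

Request:
{"name": "jog_arm", "arguments": {"rows": [{"xyz":[44,-33,0],"roll":-9.6,"fingers":1},{"xyz":[88,-66,0],"roll":-19.2,"fingers":1},{"xyz":[132,-98,0],"roll":-28.8,"fingers":1},{"xyz":[176,-131,0],"roll":-38.4,"fingers":1},{"xyz":[220,-164,0],"roll":-48,"fingers":1}], "newtons": 40}}

```text
t: 0.72
ee_pos: [0.3828, -0.4025, 0.2085]
tool_rot: [-0.0, 0.827, 0.562, -0.0]
force: [0.4, 0.2, 0.5]
grip_width: 0.0855
```

```bash
cat >> h.py <<'E'
def plan(x,y,z,ang):
    s=read_state();q=s['tool_rot'];M=R.from_quat([q[1],q[2],q[3],q[0]]).as_matrix()
    a=np.degrees(np.arctan2(M[1,0],M[0,0]))
    print('t',s['t'],'pos',s['ee_pos'].round(4),'xang',round(a,1),'shift mm',(M.T@(np.array([x,y,z])-s['ee_pos'])*1000).round(1),'roll',round(-(ang-a),1),'F',s['force'].round(1),'w',round(s['grip_width'],4),'q7',s['joint_positions'][6].round(2))
E
python3 - <<'E'
from h import *
plan(.537,-.171,.2,115.6)
# side view knob + two-view
c=calibration('side');a=cv2.imread('pics/side0.png')[:,:,::-1].copy();D=np.load('pics/side0.npy')
k=blob(teal(a),(280,140),(315,172));print(k,onplane(c,[k[0]],.105),bydepth(c,[k[0]],D))
# top: along rail profile, depth points at features
c=calibration('top')
e=lambda u,v:(220+u/5,180+v/5)
print('base edge,neck,seat face,stop,rail ends',onplane(c,[e(440,145)],.066),onplane(c,[e(200,145)],.066),onplane(c,[e(182,145)],.07),onplane(c,[e(492,140)],.092),onplane(c,[e(740,150),e(38,160)],.012))
E
```

```text
t 0.725 pos [ 0.3828 -0.4025  0.2085] xang 68.4 shift mm [272.   58.2   8.5] roll -47.2 F [0.4 0.2 0.5] w 0.0855 q7 0.26
(array([297.19736842, 160.59210526]), np.int32(76), ((297.5, 160.5), (17.0, 5.0), 90.0)) [[ 0.53546348 -0.16430657  0.105     ]] [[ 0.53142064 -0.15275606  0.11185977]]
base edge,neck,seat face,stop,rail ends [[ 0.53325419 -0.0505904   0.066     ]] [[0.5355491  0.12150288 0.066     ]] [[0.53505242 0.13420744 0.07      ]] [[ 0.53202271 -0.08593707  0.092     ]] [[ 0.53564138 -0.27693518  0.012     ]
 [ 0.53501052  0.24418362  0.012     ]]
```

Request:
{"name": "jog_arm", "arguments": {"rows": [{"xyz":[54,12,0],"roll":-9.5,"fingers":1},{"xyz":[108,24,0],"roll":-19,"fingers":1},{"xyz":[162,35,8],"roll":-28.5,"fingers":1},{"xyz":[217,46,8],"roll":-38,"fingers":1},{"xyz":[272,58,8],"roll":-47.2,"fingers":1}]}}

```text
t: 1.35
ee_pos: [0.5379, -0.1722, 0.2004]
tool_rot: [-0.0, 0.533, 0.846, -0.0]
force: [0.7, 0.4, 1.1]
grip_width: 0.0855
```

```bash
python3 - <<'E'
from h import *
plan(.537,-.171,.103,115.6)
p,D=snap('side','side1')
cv2.imwrite('pics/c1.png',cv2.resize(cv2.imread('pics/side1.png')[90:270,200:360],None,fx=4,fy=3.3,interpolation=cv2.INTER_CUBIC))
E
```

```text
t 1.35 pos [ 0.5379 -0.1722  0.2004] xang 115.6 shift mm [ 1.4 -0.3 97.4] roll -0.0 F [0.7 0.4 1.1] w 0.0855 q7 0.48
```

View pics/c1.png

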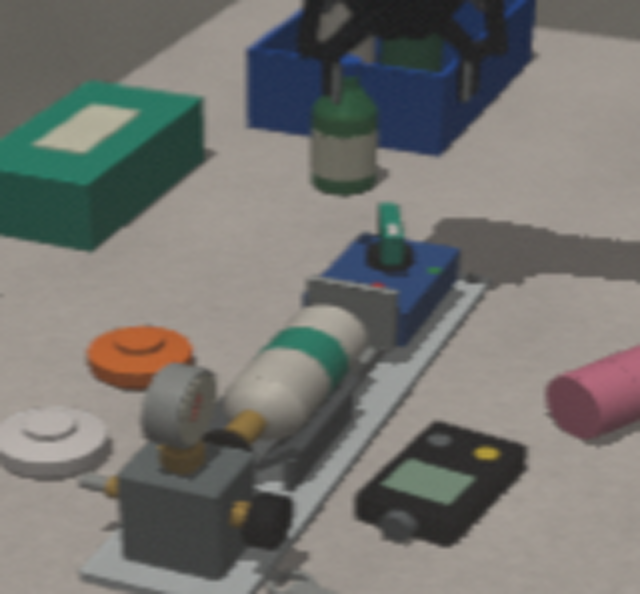

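The open fingers at (335,75) and (468,85) hang on either side of the teal knob at (390,235). The cylinder, detector and filters are undisturbed.

Request:
{"name": "jog_arm", "arguments": {"rows": [{"xyz":[1,0,50],"roll":0,"fingers":1},{"xyz":[1,0,80],"roll":0,"fingers":1},{"xyz":[1,0,97],"roll":0,"fingers":1},{"xyz":[1,0,97],"roll":0,"fingers":0.6},{"xyz":[1,0,97],"roll":0,"fingers":0.4}]}}

```text
t: 2.02
ee_pos: [0.5381, -0.1729, 0.1049]
tool_rot: [0.001, 0.535, 0.845, 0.0]
force: [-0.4, -0.2, 0.7]
grip_width: 0.0516
```

Request:
{"name": "jog_arm", "arguments": {"rows": [{"xyz":[0,0,0],"roll":0,"fingers":0.25},{"xyz":[0,0,0],"roll":0,"fingers":0.1},{"xyz":[0,0,0],"roll":0,"fingers":0},{"xyz":[0,0,0],"roll":0,"fingers":0},{"xyz":[0,0,0],"roll":0,"fingers":0}]}}

```text
t: 2.65
ee_pos: [0.5371, -0.1727, 0.1037]
tool_rot: [0.0, 0.535, 0.845, -0.0]
force: [0.3, -0.3, -0.3]
grip_width: 0.0002
```

```bash
python3 -c "
from h import *
plan(.537,-.171,.103,181.1);print(read_state()['torque'])"
```

```text
t 2.65 pos [ 0.5371 -0.1727  0.1037] xang 115.3 shift mm [1.6 0.6 0.7] roll -65.8 F [ 0.3 -0.3 -0.3] w 0.0002 q7 0.41
[ 0.00358758  0.01004802 -0.03325044]
```

The fingers shut on nothing, so I need to look.

```bash
python3 - <<'E'
from h import *
p,D=snap('side','side2');snap('top','top2')
a=cv2.resize(cv2.imread('pics/side2.png')[100:200,250:350],None,fx=5,fy=5,interpolation=cv2.INTER_CUBIC)
b=cv2.resize(cv2.imread('pics/top2.png')[165:245,300:360],None,fx=5,fy=5,interpolation=cv2.INTER_CUBIC)
b=cv2.copyMakeBorder(b,0,100,0,0,0);cv2.imwrite('pics/c2.png',np.hstack([a,b]))
E
```

```text
(no output)
```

View pics/c2.png

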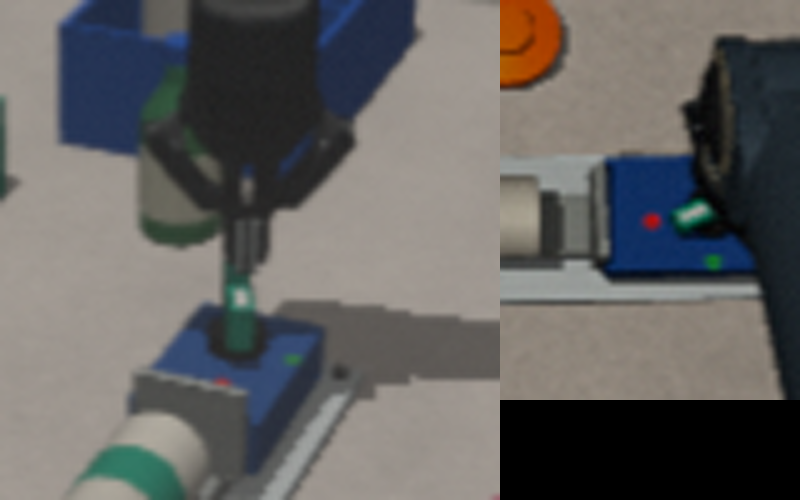

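```bash
cat >> h.py <<'E'
def proj(c,P):
    A=att(c);p=(np.array(P,float).reshape(-1,3)-np.array(c["origin"]))@A
    x=np.c_[p[:,0],-p[:,1]]/-p[:,2:];r=(x**2).sum(1,keepdims=True)
    return x*(1+c["k1"]*r)*[c["fx"],c["fy"]]+[c["cx"],c["cy"]]
E
python3 - <<'E'
from h import *
c=calibration('side');D=np.load('pics/side2.npy');print(finger_overhang() if callable(finger_overhang) else finger_overhang)
print('tcp,tip',proj(c,[[.5371,-.1727,.1037],[.5371,-.1727,.0867]]))
px=[(250+u/5,100+v/5) for u,v in[(240,225),(255,225),(240,250),(255,262),(238,280),(240,300),(240,330),(180,330),(250,425)]]
print(bydepth(c,px,D).round(4))
c=calibration('top');D=np.load('pics/top2.npy')
px=[(300+u/5,165+v/5) for u,v in[(193,215),(180,220),(205,210),(120,200),(102,215)]]
print(bydepth(c,px,D).round(4))
E
```

```text
0.017
tcp,tip [[297.63680661 159.61636548]
 [297.45776895 164.47406652]]
[[ 0.5329 -0.1592  0.1609]
 [ 0.5265 -0.1677  0.1581]
 [ 0.5326 -0.1599  0.144 ]
 [ 0.5246 -0.165   0.135 ]
 [ 0.5372 -0.1713  0.1169]
 [ 0.5278 -0.1494  0.1164]
 [ 0.5245 -0.142   0.1004]
 [ 0.5766 -0.1782  0.0694]
 [ 0.5014 -0.0998  0.0635]]
[[ 0.5267 -0.1543  0.1183]
 [ 0.5237 -0.1454  0.1158]
 [ 0.5302 -0.1628  0.118 ]
 [ 0.5471 -0.1084  0.066 ]
 [ 0.5313 -0.0927  0.0957]]
```

```bash
python3 - <<'E'
from h import *
c=calibration('side');D=np.load('pics/side2.npy');a=cv2.imread('pics/side2.png')[:,:,::-1]
for v in range(140,164,2):
    print(v,[(u,*bydepth(c,[(u,v)],D)[0].round(3),a[v,u].tolist()) for u in(296,298,300,302)])
D=np.load('pics/side1.npy')
print('side1 exp tip',proj(c,[[.5379,-.1722,.196]]))
for v in range(106,124,3): print(v,[(u,*bydepth(c,[(u,v)],D)[0].round(3)) for u in(283,284,316,317)])
E
```

```text
140 [(296, np.float64(0.54), np.float64(-0.16), np.float64(0.175), [40, 39, 39]), (298, np.float64(0.534), np.float64(-0.162), np.float64(0.176), [55, 53, 53]), (300, np.float64(0.529), np.float64(-0.165), np.float64(0.175), [54, 53, 52]), (302, np.float64(0.524), np.float64(-0.168), np.float64(0.175), [41, 40, 39])]
142 [(296, np.float64(0.539), np.float64(-0.158), np.float64(0.17), [41, 42, 41]), (298, np.float64(0.534), np.float64(-0.162), np.float64(0.169), [40, 39, 40]), (300, np.float64(0.529), np.float64(-0.166), np.float64(0.168), [42, 41, 40]), (302, np.float64(0.524), np.float64(-0.167), np.float64(0.169), [40, 39, 39])]
144 [(296, np.float64(0.541), np.float64(-0.164), np.float64(0.16), [44, 44, 43]), (298, np.float64(0.533), np.float64(-0.158), np.float64(0.165), [67, 68, 67]), (300, np.float64(0.529), np.float64(-0.165), np.float64(0.162), [72, 73, 72]), (302, np.float64(0.524), np.float64(-0.169), np.float64(0.161), [57, 58, 57])]
146 [(296, np.float64(0.54), np.float64(-0.162), np.float64(0.155), [44, 45, 44]), (298, np.float64(0.535), np.float64(-0.164), np.float64(0.
[... 3692 characters left out ...]
2), np.float64(-0.141), np.float64(0.257)), (316, np.float64(0.489), np.float64(-0.178), np.float64(0.256)), (317, np.float64(0.488), np.float64(-0.186), np.float64(0.254))]
118 [(283, np.float64(0.575), np.float64(-0.142), np.float64(0.247)), (284, np.float64(0.572), np.float64(-0.143), np.float64(0.247)), (316, np.float64(0.491), np.float64(-0.186), np.float64(0.244)), (317, np.float64(0.489), np.float64(-0.191), np.float64(0.242))]
121 [(283, np.float64(0.68), np.float64(-0.41), np.float64(0.106)), (284, np.float64(0.675), np.float64(-0.409), np.float64(0.107)), (316, np.float64(0.62), np.float64(-0.611), np.float64(0.032)), (317, np.float64(0.617), np.float64(-0.613), np.float64(0.032))]
```

The side depth resolves it. The bar top reads 0.117 as it should, but the shut fingertips are really at z≈0.124 against 0.087 from the reported pose, and the open tips in the earlier frame were also about 40 mm high. So the reported height is about 37 mm too low, while x and y agree. Nothing was touched. I'll open, go 36 mm lower and regrip.

Request:
{"name": "jog_arm", "arguments": {"rows": [{"xyz":[0,0,0],"roll":0,"fingers":0.4},{"xyz":[0,0,0],"roll":0,"fingers":0.7},{"xyz":[0,0,0],"roll":0,"fingers":0.8},{"xyz":[0,0,0],"roll":0,"fingers":0.8},{"xyz":[0,0,12],"roll":0,"fingers":0.8}]}}

```text
t: 3.38
ee_pos: [0.5379, -0.1728, 0.0921]
tool_rot: [0.001, 0.535, 0.845, 0.0]
force: [-0.7, 0.1, -0.5]
grip_width: 0.0686
```

Request:
{"name": "jog_arm", "arguments": {"rows": [{"xyz":[0,0,8],"roll":0,"fingers":0.8},{"xyz":[0,0,16],"roll":0,"fingers":0.8},{"xyz":[0,0,24],"roll":0,"fingers":0.8},{"xyz":[0,0,24],"roll":0,"fingers":0.6},{"xyz":[0,0,24],"roll":0,"fingers":0.4}]}}

```text
t: 4.0
ee_pos: [0.5373, -0.1726, 0.0678]
tool_rot: [0.0, 0.535, 0.845, 0.0]
force: [-0.3, 0.1, -0.5]
grip_width: 0.035
```

Request:
{"name": "jog_arm", "arguments": {"rows": [{"xyz":[0,0,0],"roll":0,"fingers":0.3},{"xyz":[0,0,0],"roll":0,"fingers":0.2},{"xyz":[0,0,0],"roll":0,"fingers":0.1},{"xyz":[0,0,0],"roll":0,"fingers":0},{"xyz":[0,0,0],"roll":0,"fingers":0}]}}

```text
t: 4.62
ee_pos: [0.54, -0.1714, 0.0688]
tool_rot: [0.002, 0.535, 0.845, 0.002]
force: [5.3, 1.8, -1.4]
grip_width: 0.0155
```

```bash
python3 -c "
from h import *
plan(.537,-.171,.067,181.1);print(read_state()['torque'])"
```

```text
t 4.625 pos [ 0.54   -0.1714  0.0688] xang 115.3 shift mm [ 1.7 -2.5  1.7] roll -65.8 F [ 5.3  1.8 -1.4] w 0.0155 q7 0.37
[ 0.41242981 -0.95025064 -0.05757856]
```

Gripped: width 15.5 mm, and the grip pulled the hand 3 mm along +tool y, so I'll recentre there while turning anticlockwise.

Request:
{"name": "jog_arm", "arguments": {"rows": [{"xyz":[0,3,0],"roll":0,"fingers":0},{"xyz":[0,3,0],"roll":-8,"fingers":0},{"xyz":[0,3,0],"roll":-17,"fingers":0},{"xyz":[0,3,0],"roll":-26,"fingers":0},{"xyz":[0,3,0],"roll":-35,"fingers":0}], "newtons": 70}}

```text
t: 5.25
ee_pos: [0.5396, -0.1719, 0.0687]
tool_rot: [-0.0, 0.254, 0.967, -0.001]
force: [-1.9, 1.0, 6.2]
grip_width: 0.0147
```

```bash
python3 -c "
from h import *
plan(.54,-.171,.067,181.1);print(read_state()['torque'])"
```

```text
t 5.25 pos [ 0.5396 -0.1719  0.0687] xang 150.5 shift mm [0.  1.  1.7] roll -30.6 F [-1.9  1.   6.2] w 0.0147 q7 0.9
[ 0.10391609  0.45022942 -0.14746863]
```

Request:
{"name": "jog_arm", "arguments": {"rows": [{"xyz":[0,0,0],"roll":-9,"fingers":0},{"xyz":[0,0,0],"roll":-18,"fingers":0},{"xyz":[0,0,0],"roll":-26,"fingers":0},{"xyz":[0,0,0],"roll":-33,"fingers":0},{"xyz":[0,0,0],"roll":-33,"fingers":0}]}}

```text
t: 5.88
ee_pos: [0.5395, -0.1724, 0.0687]
tool_rot: [-0.001, -0.025, 1.0, -0.0]
force: [-2.8, 0.0, 9.0]
grip_width: 0.0149
```

```bash
python3 -c "
from h import *
plan(.54,-.111,.067,101);print(read_state()['torque'])
snap('side','s3');a=cv2.resize(cv2.imread('pics/s3.png')[110:270,210:350],None,fx=4,fy=3.6,interpolation=cv2.INTER_CUBIC);cv2.imwrite('pics/c3.png',a)"
```

```text
t 5.875 pos [ 0.5395 -0.1724  0.0687] xang -177.1 shift mm [-3.7 61.3  1.7] roll -278.1 F [-2.8  0.   9. ] w 0.0149 q7 1.38
[ 0.04969419  0.48292727 -1.32120024]
```

View pics/c3.png

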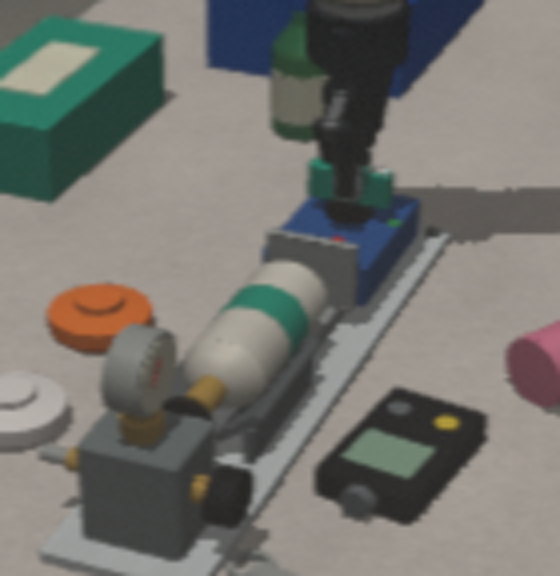

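The bar now lies across the rail with its white end on the green-dot side (395,222), and the stop torque is felt, so it is loose. Next, slide forward gently along the rail.

Request:
{"name": "jog_arm", "arguments": {"rows": [{"xyz":[0,3,0],"roll":2,"fingers":0},{"xyz":[0,8,0],"roll":2,"fingers":0},{"xyz":[0,14,0],"roll":2,"fingers":0},{"xyz":[-1,20,0],"roll":2,"fingers":0},{"xyz":[-1,25,0],"roll":2,"fingers":0}]}}

```text
t: 6.55
ee_pos: [0.5393, -0.1478, 0.0687]
tool_rot: [-0.0, -0.01, 1.0, -0.001]
force: [-2.7, -1.1, 6.4]
grip_width: 0.0149
```

Request:
{"name": "jog_arm", "arguments": {"rows": [{"xyz":[0,2,0],"roll":0,"fingers":0},{"xyz":[0,5,0],"roll":0,"fingers":0},{"xyz":[0,8,0],"roll":0,"fingers":0},{"xyz":[0,11,0],"roll":0,"fingers":0},{"xyz":[0,14,0],"roll":0,"fingers":0}]}}

```text
t: 7.18
ee_pos: [0.5392, -0.1339, 0.0687]
tool_rot: [0.0, -0.01, 1.0, -0.001]
force: [-1.7, -1.6, 6.7]
grip_width: 0.0145
```

```bash
python3 -c "
from h import *
plan(.54,-.111,.067,101);print(read_state()['torque'])"
```

```text
t 7.175 pos [ 0.5392 -0.1339  0.0687] xang -178.9 shift mm [-1.2 22.8  1.7] roll -279.9 F [-1.7 -1.6  6.7] w 0.0145 q7 1.28
[-0.30200055  0.21243684 -0.42026406]
```

Request:
{"name": "jog_arm", "arguments": {"rows": [{"xyz":[0,2,0],"roll":0,"fingers":0},{"xyz":[0,4,0],"roll":0,"fingers":0},{"xyz":[0,6,0],"roll":0,"fingers":0},{"xyz":[0,8,0],"roll":0,"fingers":0},{"xyz":[0,10,0],"roll":0,"fingers":0}]}}

```text
t: 7.8
ee_pos: [0.5391, -0.1271, 0.0687]
tool_rot: [0.0, -0.009, 1.0, -0.003]
force: [-0.4, -7.2, 7.4]
grip_width: 0.0151
```

Request:
{"name": "jog_arm", "arguments": {"rows": [{"xyz":[0,1,0],"roll":0,"fingers":0},{"xyz":[0,2,0],"roll":0,"fingers":0},{"xyz":[0,3,0],"roll":0,"fingers":0},{"xyz":[0,4,0],"roll":0,"fingers":0},{"xyz":[0,5,0],"roll":0,"fingers":0}]}}

```text
t: 8.43
ee_pos: [0.5391, -0.1223, 0.0687]
tool_rot: [0.0, -0.009, 1.0, -0.003]
force: [-0.1, -7.3, 6.9]
grip_width: 0.0151
```

```bash
python3 -c "
from h import *
plan(.54,-.111,.067,101);print(read_state()['torque'])
snap('side','s4');a=cv2.resize(cv2.imread('pics/s4.png')[130:270,220:340],None,fx=5,fy=4.2,interpolation=cv2.INTER_CUBIC);cv2.imwrite('pics/c4.png',a)"
```

```text
t 8.425 pos [ 0.5391 -0.1223  0.0687] xang -179.0 shift mm [-1.1 11.3  1.6] roll -280.0 F [-0.1 -7.3  6.9] w 0.0151 q7 1.25
[-1.42317245  0.06144105 -0.33467695]
```

View pics/c4.png

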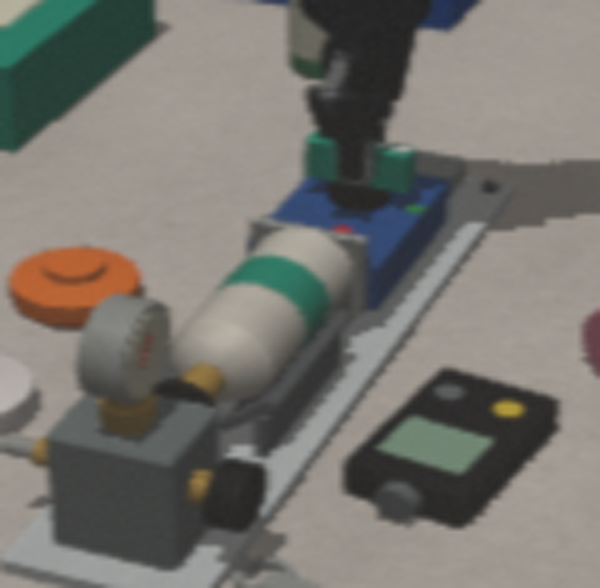

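The stop plate now touches the cylinder's base (about 5.5 N of drag added). The neck at (200,380) is just short of the black seat. I'll creep on and watch for the spring's 5 N step.

Request:
{"name": "jog_arm", "arguments": {"rows": [{"xyz":[0,1,0],"roll":0,"fingers":0},{"xyz":[0,2,0],"roll":0,"fingers":0},{"xyz":[0,3,0],"roll":0,"fingers":0},{"xyz":[0,4,0],"roll":0,"fingers":0},{"xyz":[0,4,0],"roll":0,"fingers":0}]}}

```text
t: 9.1
ee_pos: [0.5391, -0.1194, 0.0687]
tool_rot: [0.0, -0.009, 1.0, -0.004]
force: [-0.0, -8.7, 6.2]
grip_width: 0.0146
```

Request:
{"name": "jog_arm", "arguments": {"rows": [{"xyz":[0,1,0],"roll":0,"fingers":0},{"xyz":[0,2,0],"roll":0,"fingers":0},{"xyz":[0,3,0],"roll":0,"fingers":0},{"xyz":[0,4,0],"roll":0,"fingers":0},{"xyz":[0,4,0],"roll":0,"fingers":0}]}}

```text
t: 9.72
ee_pos: [0.5391, -0.1177, 0.0687]
tool_rot: [0.0, -0.008, 1.0, -0.005]
force: [0.2, -13.5, 6.4]
grip_width: 0.0144
```

Request:
{"name": "jog_arm", "arguments": {"rows": [{"xyz":[0,1,0],"roll":0,"fingers":0},{"xyz":[0,2,0],"roll":0,"fingers":0},{"xyz":[0,3,0],"roll":0,"fingers":0},{"xyz":[0,4,0],"roll":0,"fingers":0},{"xyz":[0,4,0],"roll":0,"fingers":0}]}}

```text
t: 10.35
ee_pos: [0.539, -0.115, 0.0687]
tool_rot: [0.0, -0.008, 1.0, -0.006]
force: [0.7, -16.8, 7.6]
grip_width: 0.0146
```

Request:
{"name": "jog_arm", "arguments": {"rows": [{"xyz":[0,1,0],"roll":0,"fingers":0},{"xyz":[0,2,0],"roll":0,"fingers":0},{"xyz":[0,3,0],"roll":0,"fingers":0},{"xyz":[0,4,0],"roll":0,"fingers":0},{"xyz":[0,4,0],"roll":0,"fingers":0}]}}

```text
t: 10.98
ee_pos: [0.539, -0.1122, 0.0687]
tool_rot: [-0.0, -0.007, 1.0, -0.007]
force: [-0.2, -17.5, 6.9]
grip_width: 0.0148
```

```bash
python3 -c "
from h import *
plan(.54,-.111,.067,101);print(read_state()['torque'])
p,D=snap('top','t5');
h=cv2.cvtColor(p,cv2.COLOR_RGB2HSV);m=cv2.inRange(h,(0,110,40),(6,255,255))|cv2.inRange(h,(172,110,40),(180,255,255));v,u=np.nonzero(m[200:216,240:262]);print('red px now',len(v))
q=cv2.imread('pics/top0.png');h=cv2.cvtColor(q,cv2.COLOR_BGR2HSV);m=cv2.inRange(h,(0,110,40),(6,255,255))|cv2.inRange(h,(172,110,40),(180,255,255));print('before',m[200:216,240:262].astype(bool).sum())
a=cv2.resize(cv2.imread('pics/t5.png')[180:240,220:320],None,fx=6,fy=6,interpolation=cv2.INTER_CUBIC);cv2.imwrite('pics/c5.png',a)"
```

```text
t 10.975 pos [ 0.539  -0.1122  0.0687] xang -179.2 shift mm [-1.   1.2  1.7] roll -280.2 F [ -0.2 -17.5   6.9] w 0.0148 q7 1.22
[-3.45989899 -0.04057388 -0.17383369]
red px now 0
before 12
```

View pics/c5.png

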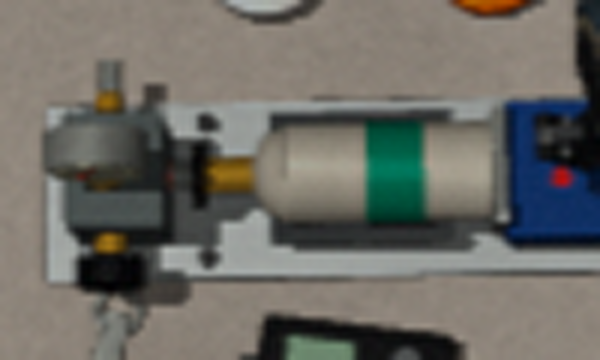

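The neck is on the seat and a sliver of red remains at (172,180). The force suggests about 7 mm pressed, so about 4 mm more.

Request:
{"name": "jog_arm", "arguments": {"rows": [{"xyz":[0,1,0],"roll":0,"fingers":0},{"xyz":[0,2,0],"roll":0,"fingers":0},{"xyz":[0,3,0],"roll":0,"fingers":0},{"xyz":[0,4,0],"roll":0,"fingers":0},{"xyz":[0,5,0],"roll":0,"fingers":0}]}}

```text
t: 11.65
ee_pos: [0.539, -0.1089, 0.0687]
tool_rot: [-0.0, -0.007, 1.0, -0.008]
force: [0.1, -21.4, 8.4]
grip_width: 0.0146
```

```bash
cat >> h.py <<'E'
def red(f):
    # redness along the stem, top view
    q=cv2.imread(f'pics/{f}.png').astype(int)[206:212,243:256];r=q[:,:,2]-q[:,:,1];print(f,'max red',r.max(),'sum',r.clip(8).sum()-8*r.size)
E
python3 -c "
from h import *
plan(.54,-.111,.067,101);snap('top','t6')
for f in('top0','t5','t6'):red(f)"
```

```text
t 11.65 pos [ 0.539  -0.1089  0.0687] xang -179.2 shift mm [-1.  -2.1  1.7] roll -280.2 F [  0.1 -21.4   8.4] w 0.0146 q7 1.21
top0 max red 66 sum 504
t5 max red 34 sum 158
t6 max red 39 sum 282
```

```bash
python3 -c "
from h import *
for f in('top0','t5','t6'):
    q=cv2.imread(f'pics/{f}.png').astype(int)[204:213,244:258];print(f);print(q[:,:,2]-q[:,:,1])
a=[cv2.resize(cv2.imread(f'pics/{f}.png')[195:222,236:276],None,fx=18,fy=10,interpolation=cv2.INTER_NEAREST) for f in('t5','t6')]
cv2.imwrite('pics/c6.png',np.vstack(a))"
```

```text
top0
[[-4 -7 -5 -2 -3 -2 -3  0 -2 -1  0  1 -4 -4]
 [-3 -2 -3 -3 -2 -2 -3 -2 -4 -2  0  0 -3 -4]
 [-2 -4 -2 -1  9  7  4 -2 -1 -1  1 -1 -3 -5]
 [-2 -2 -2  9 45 38 12  0  0 -1  0  0 -2 -5]
 [-3 -5 -2 18 59 51 13 -1 -1 -1  2  0 -1 -5]
 [-5 -3 -2 22 66 57 21  0 -2 -2 -2  2  1 -2]
 [-4 -3 -3 14 52 55 25  0 -2  0 -2  2 -2 -2]
 [-2 -5 -4  8 40 41 17  0  0  2  3  3 -1 -2]
 [-5 -7 -7 -4  2 -2 -3 -3 -3  0  0  0 -1 -1]]
t5
[[-3 -7 -5 -3 -1 -1 -3 -2  1 -1 -1 -2 -4 -5]
 [-3 -3 -3 -2 -3 -3 -1 -2  0 -1 -2 -2 -3 -5]
 [-1 -4 -3 -1  3 -2 -2 -1  1  4  6 14 16 15]
 [-2 -6 -4  1  9 -2 -1  0 -2  2 13 24 31 31]
 [ 0 -4 -3  5 12  1 -2  0  0  5 18 34 37 38]
 [-1 -5 -1 11 25  0 -2 -2 -1  5 14 29 39 37]
 [-4 -4 -3  5 14  1 -2 -1  2  4 11 22 31 32]
 [-2 -4 -5  3  9  1 -1 -1  0  6 12 23 24 25]
 [-7 -9 -6 -1 -1 -3 -1 -1  0  1  4  3  0  2]]
t6
[[-3 -6 -6 -2 -1 -1 -2  0 -1  0 -3 -1 -4 -4]
 [ 0 -4 -4 -1 -4 -3 -2  1 -1  0 -3 -1 -3 -3]
 [-2 -2 -2 -2  0 -2  0 -1  0  8 12 16 16 13]
 [ 0 -1 -4 -2  1 -1  0 -1  3 16 31 31 30 30]
 [-2 -2 -4 -2  0 -2 -2 -1  7 22 36 36 37 37]
 [-2 -4 -3 -4 -2 -1 -1  1  6 22 39 39 37 37]
 [-3 -5 -3 -1  0 -1  1 -2  3 13 24 33 31 30]
 [-4 -6 -3 -2 -1 -3  0 -2  2  8 17 23 23 24]
 [-8 -8 -9 -3 -1 -4  0  0  2  0  1  3  2  2]]
```

View pics/c6.png

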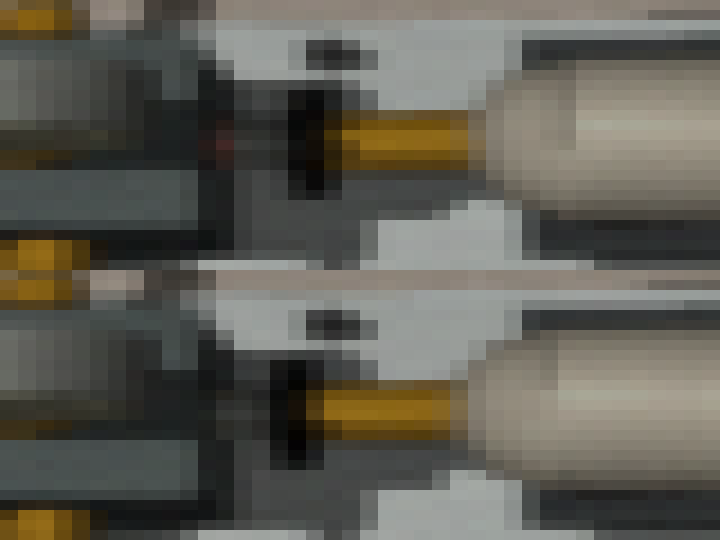

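In the lower panel (now) the stem next to the block at (225,415) is grey with no red. That puts the seat at about 10 mm. I'll add 1 mm and tighten the knob clockwise.

Request:
{"name": "jog_arm", "arguments": {"rows": [{"xyz":[0,1,0],"roll":0,"fingers":0},{"xyz":[0,1,0],"roll":8,"fingers":0},{"xyz":[0,1,0],"roll":17,"fingers":0},{"xyz":[0,1,0],"roll":26,"fingers":0},{"xyz":[0,1,0],"roll":35,"fingers":0}], "newtons": 80}}

```text
t: 12.32
ee_pos: [0.5392, -0.1076, 0.0688]
tool_rot: [0.003, 0.296, 0.955, -0.007]
force: [1.5, -21.0, 3.9]
grip_width: 0.0146
```

```bash
python3 -c "
from h import *
plan(.539,-.1083,.0687,100);print(read_state()['torque'])"
```

```text
t 12.325 pos [ 0.5392 -0.1076  0.0688] xang 145.6 shift mm [-0.3 -0.7  0.1] roll 45.6 F [  1.5 -21.    3.9] w 0.0146 q7 0.69
[-4.02993522 -0.27912533  0.12426753]
```

Request:
{"name": "jog_arm", "arguments": {"rows": [{"xyz":[0,0,0],"roll":9,"fingers":0},{"xyz":[0,0,0],"roll":18,"fingers":0},{"xyz":[0,0,0],"roll":27,"fingers":0},{"xyz":[0,0,0],"roll":36,"fingers":0},{"xyz":[0,0,0],"roll":43,"fingers":0}]}}

```text
t: 12.95
ee_pos: [0.5398, -0.1071, 0.0689]
tool_rot: [0.006, 0.625, 0.781, -0.004]
force: [3.8, -20.4, 0.6]
grip_width: 0.0147
```

Request:
{"name": "jog_arm", "arguments": {"rows": [{"xyz":[0,0,0],"roll":2,"fingers":0},{"xyz":[0,0,0],"roll":4,"fingers":0},{"xyz":[0,0,0],"roll":4,"fingers":0},{"xyz":[0,0,0],"roll":4,"fingers":0},{"xyz":[0,0,0],"roll":4,"fingers":0}]}}

```text
t: 13.58
ee_pos: [0.5399, -0.107, 0.0689]
tool_rot: [0.006, 0.649, 0.761, -0.004]
force: [4.0, -20.1, 2.2]
grip_width: 0.0143
```

```bash
python3 -c "
from h import *
plan(.539,-.1083,.0687,100);print(read_state()['torque'])"
```

```text
t 13.575 pos [ 0.5399 -0.107   0.0689] xang 99.1 shift mm [-1.1 -1.1  0.2] roll -0.9 F [  4.  -20.1   2.2] w 0.0143 q7 -0.0
[-4.13599447 -0.63914478  0.79615683]
```

At the tight stop (0.8 N·m wind-up). I'll unload the arm's push gradually, then release.

Request:
{"name": "jog_arm", "arguments": {"rows": [{"xyz":[-1,0,0],"roll":0,"fingers":0},{"xyz":[-2,0,0],"roll":0,"fingers":0},{"xyz":[-3,0,0],"roll":0,"fingers":0},{"xyz":[-4,0,0],"roll":0,"fingers":0},{"xyz":[-4,0,0],"roll":-1,"fingers":0}]}}

```text
t: 14.2
ee_pos: [0.5399, -0.1071, 0.0688]
tool_rot: [0.004, 0.642, 0.767, -0.003]
force: [1.3, -13.9, 4.9]
grip_width: 0.0148
```

```bash
python3 -c "
from h import *
plan(.539,-.1083,.0687,100);print(read_state()['torque']);snap('top','t7');red('t6');red('t7')
for f in('t6','t7'):
    q=cv2.imread(f'pics/{f}.png').astype(int)[207:211,244:258];print((q[:,:,2]-q[:,:,1]))"
```

```text
t 14.2 pos [ 0.5399 -0.1071  0.0688] xang 100.1 shift mm [-1.  -1.   0.1] roll 0.1 F [  1.3 -13.9   4.9] w 0.0148 q7 0.02
[-2.65567408 -0.2023287   0.07185233]
t6 max red 39 sum 282
t7 max red 39 sum 283
[[ 0 -1 -4 -2  1 -1  0 -1  3 16 31 31 30 30]
 [-2 -2 -4 -2  0 -2 -2 -1  7 22 36 36 37 37]
 [-2 -4 -3 -4 -2 -1 -1  1  6 22 39 39 37 37]
 [-3 -5 -3 -1  0 -1  1 -2  3 13 24 33 31 30]]
[[-3 -4 -2 -2  2 -1  2  1  6 20 30 31 29 32]
 [-3 -3 -2 -1  0 -1  1  1  7 22 35 38 37 35]
 [-3 -2 -2 -2 -2 -2  0 -5  6 21 38 39 37 37]
 [-2 -5 -3  0  0  0  0  1  5 12 22 32 31 32]]
```

Request:
{"name": "jog_arm", "arguments": {"rows": [{"xyz":[-2,0,0],"roll":0,"fingers":0},{"xyz":[-4,0,0],"roll":0,"fingers":0},{"xyz":[-6,0,0],"roll":0,"fingers":0},{"xyz":[-8,0,0],"roll":0,"fingers":0},{"xyz":[-8,0,0],"roll":0,"fingers":0.3}]}}

```text
t: 14.88
ee_pos: [0.54, -0.1076, 0.0679]
tool_rot: [0.0, 0.641, 0.768, -0.0]
force: [0.6, 0.5, -0.3]
grip_width: 0.0256
```

Request:
{"name": "jog_arm", "arguments": {"rows": [{"xyz":[0,0,0],"roll":0,"fingers":0.6},{"xyz":[0,0,0],"roll":0,"fingers":0.8},{"xyz":[0,0,0],"roll":0,"fingers":0.8},{"xyz":[0,0,-15],"roll":0,"fingers":0.8},{"xyz":[0,0,-40],"roll":0,"fingers":0.8}]}}

```text
t: 15.5
ee_pos: [0.5399, -0.107, 0.1083]
tool_rot: [-0.001, 0.641, 0.768, -0.0]
force: [-0.7, 0.1, -0.0]
grip_width: 0.0686
```

Request:
{"name": "jog_arm", "arguments": {"rows": [{"xyz":[-20,0,-40],"roll":0,"fingers":0.8},{"xyz":[-60,0,-80],"roll":0,"fingers":0.8},{"xyz":[-110,0,-110],"roll":0,"fingers":0.8},{"xyz":[-160,0,-120],"roll":0,"fingers":0.8},{"xyz":[-200,0,-120],"roll":0,"fingers":0.8}]}}

```text
t: 16.12
ee_pos: [0.5767, -0.3066, 0.2305]
tool_rot: [0.002, 0.641, 0.767, 0.0]
force: [0.5, 0.5, -0.5]
grip_width: 0.0683
```

```bash
python3 -c "
from h import *
plan(.539,-.1083,.0687,100);p,D=snap('top','t8');snap('side','s8');red('t8')
q=cv2.imread('pics/t8.png').astype(int)[206:212,244:258];print((q[:,:,2]-q[:,:,1]))
k=blob(teal(p),(305,190),(350,225));print(k,onplane(calibration('top'),cv2.boxPoints(k[2]),.117))
a=cv2.resize(cv2.imread('pics/t8.png')[160:250,220:370],None,fx=5,fy=3.3,interpolation=cv2.INTER_CUBIC)
b=cv2.resize(cv2.imread('pics/s8.png')[140:270,150:340],(750,300),interpolation=cv2.INTER_CUBIC)
cv2.imwrite('pics/c8.png',np.vstack([a,b]))"
```

```text
t 16.125 pos [ 0.5767 -0.3066  0.2305] xang 100.2 shift mm [202.3  -2.4 161.2] roll 0.2 F [ 0.5  0.5 -0.5] w 0.0683 q7 0.44
t8 max red 39 sum 281
[[-3 -4 -2 -2 -2 -1 -1 -2  2  6 13 15 16 14]
 [-1 -2 -3  0  3 -1  1  0  0 17 30 30 31 30]
 [-2 -4 -2 -1 -2 -2 -1  3  6 21 37 38 36 38]
 [-2 -4 -4 -2 -1 -1 -1  0  5 23 38 39 38 39]
 [-4 -5 -3 -2  0 -2 -1 -2  3 14 24 32 32 30]
 [-3 -4 -4 -4  0 -2  0 -1  2  9 15 22 24 24]]
(array([325.53488372, 205.08139535]), np.int32(86), ((325.16400146484375, 205.1519775390625), (4.829906940460205, 19.409072875976562), 79.69515228271484)) [[ 0.54026838 -0.07303299  0.117     ]
 [ 0.55172237 -0.14007202  0.117     ]
 [ 0.53485988 -0.14257822  0.117     ]
 [ 0.52345942 -0.07563684  0.117     ]]
```

View pics/c8.png

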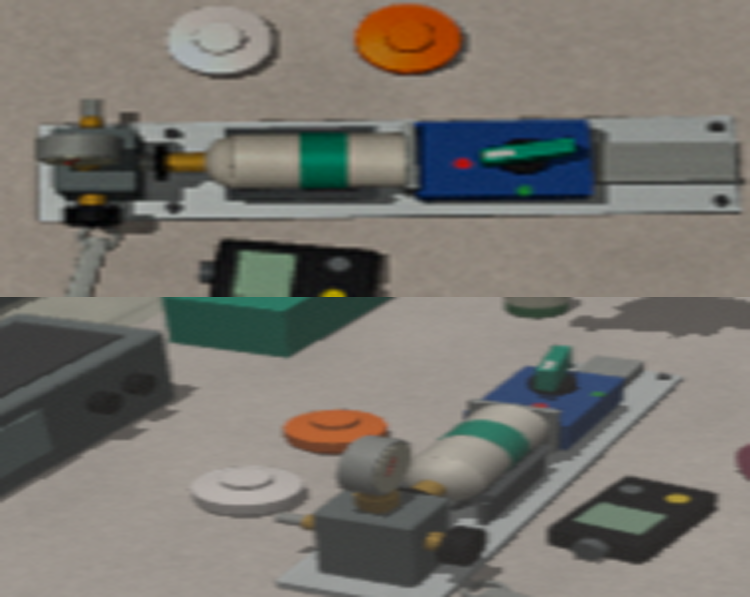

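With the hand clear, the knob's white end at (497,155) points at the red dot (bearing about 100°, close to 1.4 rad). The carriage and cylinder are unmoved, no red is left on the stem at (150,160), and the bystanders are in place.

```bash
python3 -c "
from plant import finish_job;print(finish_job())"
```

```text
the job is handed in; nothing more can be done
None
```

The job is done and handed in, with about 16 s on the robot's clock at the last check. I turned the knob anticlockwise to its stop and slid the carriage about 65 mm forward at creep speed. The push peaked at about 21 N in the readings. I then turned the knob clockwise to its stop, eased off the push, let go and moved the arm clear.

**Last checks:**
- **Seat:** no red is visible on the stem, and the picture is the same before and after letting go. I estimate the seat is pressed in about 11 mm, worked out from hand travel and push force, not measured directly.
- **Knob:** the bar's bearing is about 100°, which is roughly 1.4 rad, fully tight.
- **Cylinder and surroundings:** the cylinder lies in its trough, and the bystanders in the last crops (both filters, the detector and the wrench) look unmoved. I did not look again at the wash bottle, the spare cylinder or the fitting, but the arm stayed well away from them.

**What disagreed:** the first grasp closed on nothing. The reported tool height was about 37 mm lower than the side camera's depth showed. I corrected for that and the second grasp held. No contact force showed in that first attempt.

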